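# Jaggery into the saucepan, then up and ready for the stove

## Task

Tip all five jaggery lumps out of the small steel tumbler into the aluminium saucepan, and stand the empty tumbler upright on the counter again. Then take the saucepan by its black handle, lift it about 10 cm clear of the counter and finish while holding it there, level and still, with all the lumps in it and nothing but the gripper carrying it. Leave the two glass tumblers and the mug where they are.

Things in the scene. Friction and masses are not known exactly. Their poses are not given: they have to be found in the camera images.
- pan: Aluminium saucepan, 0.22 kg. Round, 120 mm across at the foot, 132 mm at the rim, 60 mm high, walls 4 mm, bottom 5 mm. A straight level black plastic handle points along its own -x, 16 mm wide, 20 mm tall (38 to 58 mm above the underside), ending 178 mm from the axis. Balance point 20 to 35 mm from the axis towards the handle. Origin: centre of the underside; z up
- pan_handle (a point): Place to grip the saucepan's handle: middle of its section, 98 mm from the pan's axis (33 mm outside the rim), 48 mm above the underside. Axes as the pan's: the handle runs along x, its flat sides face y and -y. The pan tends to droop about this grip, so pinch firmly, 60 N or more
- tumbler: Small stainless steel tumbler without handle, 0.13 kg, holding the lumps at the start. Round, outside diameter 52 mm at the foot widening to 66 mm at the rim, 90 mm high, walls 3 mm, bottom 5 mm thick. Origin: centre of the underside; z towards its mouth
- tumbler_center (a point): Centre of the steel tumbler, half-way up (45 mm above its underside), where it is 59 mm across; z towards its mouth
- lump0_center (a point): Centre of brown jaggery lump 1 of 5, a hard cube of 17 mm, 10 g; at the start in the steel tumbler, in three layers of two, two and one, filling it to about 57 mm above its underside. They slide out when the tumbler is tipped well past level, about 115 to 125 degrees from upright
- lump1_center (a point): Centre of brown jaggery lump 2 of 5, a hard cube of 17 mm, 10 g; at the start in the steel tumbler, in three layers of two, two and one, filling it to about 57 mm above its underside. They slide out when the tumbler is tipped well past level, about 115 to 125 degrees from upright
- lump2_center (a point): Centre of brown jaggery lump 3 of 5, a hard cube of 17 mm, 10 g; at the start in the steel tumbler, in three layers of two, two and one, filling it to about 57 mm above its underside. They slide out when the tumbler is tipped well past level, about 115 to 125 degrees from upright
- lump3_center (a point): Centre of brown jaggery lump 4 of 5, a hard cube of 17 mm, 10 g; at the start in the steel tumbler, in three layers of two, two and one, filling it to about 57 mm above its underside. They slide out when the tumbler is tipped well past level, about 115 to 125 degrees from upright
- lump4_center (a point): Centre of brown jaggery lump 5 of 5, a hard cube of 17 mm, 10 g; at the start in the steel tumbler, in three layers of two, two and one, filling it to about 57 mm above its underside. They slide out when the tumbler is tipped well past level, about 115 to 125 degrees from upright
- glass_a: Clear glass tumbler, 66 mm across, 110 mm high, bystander beyond the work; origin: centre of the underside
- glass_b: Clear glass tumbler like the other, bystander; origin: centre of the underside
- mug: White ceramic mug, 80 mm across, 90 mm high, with a handle on its own +y side, bystander; origin: centre of the underside
Not all that is in view belongs to the job. Leave any pink look-alike of the tumbler alone. What is shaped like the pan but red is not meant.

How it is judged:
On the way, in this order (a step that is already met when the one before it is completed fails the run):
1. all five lumps lie in the saucepan while it stands on the counter (z of lump0_center in the frame of pan between 0.004 and 0.058 m and horizontal distance between each of lump0_center, lump1_center, lump2_center, lump3_center, lump4_center and pan below 0.064 m and z of lump1_center in the frame of pan between 0.004 and 0.058 m and z of lump2_center in the frame of pan between 0.004 and 0.058 m and z of lump3_center in the frame of pan between 0.004 and 0.058 m and z of lump4_center in the frame of pan between 0.004 and 0.058 m and height (world z) of pan below 0.01 m), for 0.2 s.
2. the empty tumbler stands upright on the counter, let go, the saucepan still standing (angle between tumbler_center's own z axis and vertical below 0.12 rad and height (world z) of tumbler_center between 0.038 and 0.053 m and contact force between tumbler and the fingers below 0.2 N and height (world z) of pan below 0.01 m), for 0.2 s.
At the end, for the whole second after the job is handed in: Gripper alone holds the saucepan, underside 70 to 200 mm up, within 0.15 rad of level, under 0.03 m/s and 0.2 rad/s, all five lumps in it; the steel tumbler stands on the counter, let go, within 0.12 rad of upright; glasses, mug within 30 mm of their places and upright to 0.1 rad (z of lump0_center in the frame of pan between 0.004 and 0.058 m and horizontal distance between each of lump0_center, lump1_center, lump2_center, lump3_center, lump4_center and pan below 0.064 m and z of lump1_center in the frame of pan between 0.004 and 0.058 m and z of lump2_center in the frame of pan between 0.004 and 0.058 m and z of lump3_center in the frame of pan between 0.004 and 0.058 m and z of lump4_center in the frame of pan between 0.004 and 0.058 m and angle between tumbler_center's own z axis and vertical below 0.12 rad and height (world z) of tumbler_center between 0.038 and 0.053 m and contact force between tumbler and the fingers below 0.2 N and contact force between pan and glass_a below 0.3 N and contact force between pan and glass_b below 0.3 N and contact force between pan and mug below 0.3 N and contact force between pan and tumbler below 0.3 N and height (world z) of pan between 0.07 and 0.2 m and angle between pan's own z axis and vertical below 0.15 rad and contact force between pan and the fingers above 2 N and linear speed of pan below 0.03 m/s and angular speed of pan below 0.2 rad/s and angle between each of glass_a, glass_b, mug's own z axis and vertical below 0.1 rad and distance of each of glass_a, glass_b, mug from where it was at the start of the episode below 0.03 m); the arm keeps its last pose, push and grip.
It fails at once if the first glass tumbler is knocked over or shifted by more than 30 mm (distance of glass_a from where it was at the start of the episode above 0.03 m or angle between glass_a's own z axis and vertical above 0.3 rad).
It fails at once if the second glass tumbler is knocked over or shifted by more than 30 mm (distance of glass_b from where it was at the start of the episode above 0.03 m or angle between glass_b's own z axis and vertical above 0.3 rad).
It fails at once if the mug is knocked over or shifted by more than 30 mm (distance of mug from where it was at the start of the episode above 0.03 m or angle between mug's own z axis and vertical above 0.3 rad).
It also fails if it takes over 72 s, if anything falls off the work surface, if the arm or the gripper's body presses on something with over 40 N, if the wrist force passes 120 N, or if a joint passes its speed limit or range.

## Robot

A 7-joint arm with a two-finger parallel gripper is mounted at the origin on the work surface. World frame = base frame: x ahead of the robot, y to its left, z up, the work surface at z = 0. Lengths are in m, angles in rad, forces in N, time in s.
With the tool pointing down it reaches from about 0.425 to 0.875 m from the base axis. Payload 9.9 kg.
Tool frame: the origin (TCP) lies on the centre line of the jaws, within the pads' length; the fingertips stand 19 mm ahead of it and the grasp point (between the pads) is the TCP; x points along the fingers, y is the direction in which the jaws open and shut, and the axes are right-handed (so a half turn about x gives the same grasp; the last joint's range is limited). The gripper opens to 85 mm and grips with 20 to 120 N. Pads are 22 mm wide; open, the fingers measure 114 mm over their backs; the gripper's body (76 mm by 85 mm) begins 54 mm behind the grasp point. The pads swing forward as they close: fully open they stand 13 mm farther back than shut.
Start: joints at [1.042, 0.576, 0.025, 1.437, -0.015, 1.129, -0.057], TCP at [0.29, -0.609, 0.25] pointing down, gripper open.
Joint ranges: [-2.76, 2.76], [-0.34, 2.15], [-1.52, 1.57], [0.19, 2.46], [-1.09, 4.23], [0.17, 1.99], [-2.82, 2.82]. Speed limits (rad/s): [2.22, 2.22, 3.01, 3.01, 3.14, 3.14, 3.14].

## Interface

Orientations are given as [roll, pitch, yaw] about the fixed x, y, z axes, in that order (R = Rz(yaw) Ry(pitch) Rx(roll)).
In Python, from cell import arm, grab_frame, job_done gives the robot as it stands.
- The arm moves only by the tool arm_command, never from a script. Its argument "commands" is a list of rows, each an object with "gripper": the finger opening in mm, from 0 to 85.4; "delta_pos": the shift along the tool's x, y, z in mm, a list of three; "delta_rot": the turn, a rotation vector about the tool's x, y, z in rad, a list of three. A call has 1 to 20 rows; each row shifts and turns the commanded pose from where the row before left it, along the tool's axes as they then stand; what a row does not reach is not made up. A row lasts 1/8 s, in which the tool goes at most 62.5 mm and 10.7 degrees, less where a joint would pass 70% of its speed; a pose out of reach is approached as far as the arm can. A call is refused whole if a number of a shift passes 62.5 or a number of a turn 0.188, either way. A call with a gripper value outside its range is refused whole. The fingers move at their own pace and stop on an object; "force" is the grip in N (left out, the last holds). Time passes only in rows, so rows that do not move let the fingers close. It gives the time, the measured TCP pose, the force and the opening at its end, in the units of the state.
- arm.read_state(): the state, without advancing time (a new reading comes with each control period).
- grab_frame(name): name is "side" or "top" or "wrist"; returns a dict with "color" (400x640x3 uint8, blue, green, red), "z_map" (400x640 float32, m along the optical axis (not along the pixel's ray), 0 where there is no reading), "fx", "fy", "cx", "cy" (pixels), "rvec" (rotation vector, rad) and "tvec" (3), from world to camera coordinates, as OpenCV has them. Camera axes: x right, y down, z forward; pixel columns grow to the right and rows downward; lengths in m; the calibration is good to about 2 mm. The wrist camera is an equidistant fisheye: a pixel r from the principal point sees the ray r / f radians off the axis. A picture is of the moment at which its call begins.
- job_done(): hands the job in, once; it reports no verdict.
The state is a dict: "clock": time; "q": joint angles; "qvel": joint speeds; "joint_efforts": joint torques, N m; "eef_pos": TCP position; "eef_rot": TCP orientation; "force": force on the tool from outside, world axes, zero at the start; "moment": the same for the moment, N m; "grip_width": finger opening in m.
Only numpy, scipy, OpenCV 4.12 (cv2) and the standard library are available. Lean on these libraries where they do the work, as an engineer would, in place of code of your own. Each camera call takes 0.05 s, during which the arm holds its last target.

## Working session

There is one attempt and no reset: what is moved stays moved. The work goes in short steps, Python scripts to look and compute and a tool call to move; the robot and the scene stay as the last step left them, time stands still between calls to the robot, and variables do not carry over. Pictures are saved under pics/ and viewed, and the job is handed in when it is done.

Besides the shell and the picture viewer there is one more tool, called after "Request:" as name(argument=value, ...), one argument or row to a line, values as JSON. arm_command: Moves the arm, as the interface text tells. Its arguments: {"type":"object","properties":{"commands":{"type":"array","items":{"type":"object","properties":{"gripper":{"type":"number"},"delta_pos":{"type":"array","items":{"type":"number"}},"delta_rot":{"type":"array","items":{"type":"number"}}}}},"force":{"type":"number"}},"required":["commands"]}

```bash
mkdir -p pics; ls; python3 - <<'E'
from cell import arm, grab_frame
import cv2
print(arm.read_state())
for n in("side","top","wrist"):
    f=grab_frame(n); cv2.imwrite(f"pics/a_{n}.png",f["color"]); print(n,f["fx"],f["fy"],f["cx"],f["cy"],f["rvec"],f["tvec"])
E
```

```text
pics
{'clock': 0.0, 'q': array([ 1.04222282,  0.57655166,  0.02480214,  1.43788812, -0.01500029,
        1.12894552, -0.05648407]), 'qvel': array([-1.40866525e-03, -3.43419487e-04,  1.08593075e-03, -8.97124856e-05,
       -3.11039800e-04,  6.79956402e-04, -3.32181768e-04]), 'joint_efforts': array([ 5.86716960e-04, -7.65763164e+01,  2.25078531e+00, -2.85970581e+01,
        1.53982179e-02,  1.28751647e-02,  5.55609199e-05]), 'eef_pos': array([ 0.29028138, -0.60895776,  0.24943553]), 'eef_rot': array([-1.5327673 ,  1.56918739,  2.05368421]), 'force': array([-0.90299497,  0.52241274, -0.47073301]), 'moment': array([-0.01509844,  0.06592962, -0.02335145]), 'grip_width': 0.08552591508346051}
side 385.64439343785784 385.64439343785784 322.32706643707496 198.90036044946038 [ 0.62156969 -2.47020598  1.36443829] [0.48411343 0.23855935 0.54483926]
top 484.788794525497 484.788794525497 306.5471919194015 202.63419528112493 [ 2.19791381 -2.18790748  0.06880519] [-0.09524915  0.58670188  1.0467136 ]
wrist 309.70691628693146 309.70691628693146 322.4686466702613 200.84923644044403 [-2.43238162  1.53425455  0.23821029] [-0.67250611 -0.03899154  0.38028918]
```

View pics/a_side.png

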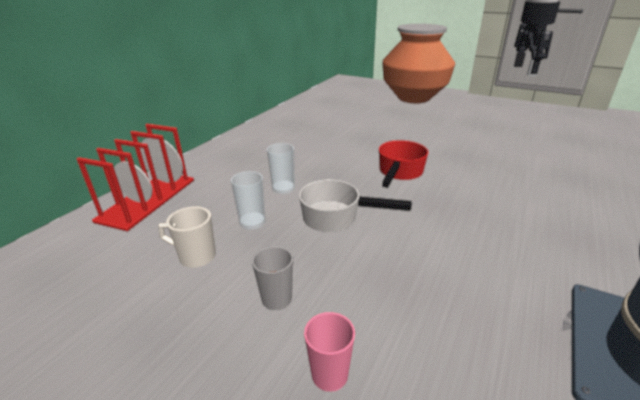

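View pics/a_top.png

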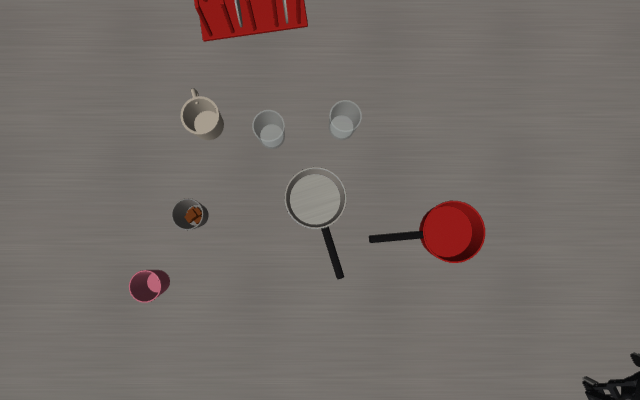

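View pics/a_wrist.png

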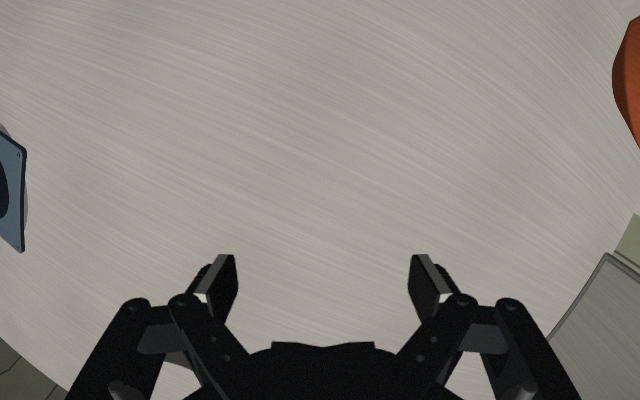

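The top view shows the pan at (315,198) with its handle running to (340,277). The steel tumbler is at (188,214), the glasses at (269,127) and (345,118), the mug at (200,116), the pink decoy at (145,286) and the red pan at (452,232). Next I measure them.

```bash
cat > h.py <<'E'
import numpy as np, cv2
from cell import arm, grab_frame
from scipy.spatial.transform import Rotation as Ro
def proj_plane(f,u,v,z):
    R=cv2.Rodrigues(np.array(f["rvec"]))[0]; t=np.array(f["tvec"]).ravel()
    u=np.atleast_1d(u).astype(float);v=np.atleast_1d(v).astype(float)
    d=np.stack([(u-f["cx"])/f["fx"],(v-f["cy"])/f["fy"],np.ones_like(u)],-1)@R
    c=-R.T@t; s=(z-c[2])/d[:,2]; return c+d*s[:,None]
def cloud(f):
    R=cv2.Rodrigues(np.array(f["rvec"]))[0]; t=np.array(f["tvec"]).ravel()
    v,u=np.mgrid[:400,:640]; z=f["z_map"]
    p=np.stack([(u-f["cx"])/f["fx"]*z,(v-f["cy"])/f["fy"]*z,z],-1)
    return (p-t)@R
def circ(p):
    A=np.c_[2*p[:,:2],np.ones(len(p))];b=(p[:,:2]**2).sum(1)
    s=np.linalg.lstsq(A,b,rcond=None)[0]; return s[:2],np.sqrt(s[2]+s[:2]@s[:2])
E
python3 - <<'E'
from h import *
f=grab_frame("top"); P=cloud(f); ok=f["z_map"]>0
print("table z",np.median(P[...,2][ok]))
def near(name,u,v,r,zlo,zhi):
    m=np.zeros((400,640),np.uint8);cv2.circle(m,(u,v),r,1,-1)
    p=P[(m>0)&ok&(P[...,2]>zlo)&(P[...,2]<zhi)]
    if len(p)<8: print(name,len(p));return
    c,R=circ(p); print(name,len(p),"circ",c.round(4),round(R,4),"mean",p.mean(0).round(4),p[:,2].max().round(3), 'bb',p.min(0).round(3),p.max(0).round(3))
near("tumbler",188,214,22,.082,.1)
near("pink",145,286,25,.08,.1)
near("pan rim",315,198,34,.054,.066)
near("mug",200,116,22,.082,.1)
near("ga",269,127,26,.1,.12)
near("gb",345,118,26,.1,.12)
near("red",452,232,35,.05,.07)
g=f["color"].astype(int).max(2)
m=np.zeros((400,640),bool);m[222:285,315:350]=True; m&=(g<45)
v,u=np.nonzero(m); 
vx,vy,x0,y0=cv2.fitLine(np.c_[u,v].astype(np.float32),cv2.DIST_L2,0,.01,.01).ravel()
s=(u-x0)*vx+(v-y0)*vy; e=[proj_plane(f,x0+vx*k,y0+vy*k,.058)[0] for k in(s.min(),s.max())]
print("handle",e,np.unique(P[m][:,2].round(2),return_counts=True))
# pan rim by outline
m=np.zeros((400,640),np.uint8);cv2.circle(m,(188,214),26,1,-1)
col=f["color"][180:250,150:230];cv2.imwrite("pics/t1.png",cv2.resize(col,None,fx=7,fy=7))
for q in[(315,198,.06),(188,214,.09),(269,127,.11),(345,118,.11),(200,116,.09)]: print(q,proj_plane(f,*q))
E
```

```text
table z 0.0007655511210034646
tumbler 201 circ [0.5593 0.1513] 0.0309 mean [0.559  0.1552 0.0894] 0.094 bb [0.528 0.119 0.082] [0.591 0.184 0.094]
pink 251 circ [0.4133 0.2336] 0.0308 mean [0.4121 0.2373 0.0884] 0.097 bb [0.382 0.202 0.08 ] [0.445 0.266 0.097]
pan rim 451 circ [ 0.5951 -0.1105] 0.0636 mean [ 0.5953 -0.1132  0.0597] 0.065 bb [ 0.525 -0.176  0.054] [ 0.661 -0.045  0.065]
mug 373 circ [0.7628 0.1293] 0.037 mean [0.7651 0.1312 0.09  ] 0.097 bb [0.724 0.09  0.082] [0.803 0.17  0.097]
ga 209 circ [ 0.7374 -0.0137] 0.031 mean [ 0.7397 -0.0127  0.1093] 0.115 bb [ 0.706 -0.046  0.1  ] [0.77  0.019 0.115]
gb 230 circ [ 0.7581 -0.1693] 0.0311 mean [ 0.7606 -0.1704  0.1088] 0.115 bb [ 0.725 -0.202  0.1  ] [ 0.791 -0.137  0.115]
red 572 circ [ 0.5258 -0.4002] 0.0637 mean [ 0.5246 -0.4052  0.058 ] 0.066 bb [ 0.461 -0.468  0.05 ] [ 0.59  -0.325  0.066]
handle [array([ 0.53190086, -0.13063308,  0.058     ]), array([ 0.4272541 , -0.16385454,  0.058     ])] (array([0.05, 0.06, 1.08]), array([ 20, 364,   2]))
(315, 198, 0.06) [[ 0.59448351 -0.11021697  0.06      ]]
(188, 214, 0.09) [[0.5584572  0.14953026 0.09      ]]
(269, 127, 0.11) [[ 0.7345297  -0.01564483  0.11      ]]
(345, 118, 0.11) [[ 0.75376995 -0.16940958  0.11      ]]
(200, 116, 0.09) [[0.76110559 0.12859709 0.09      ]]
```

View pics/t1.png

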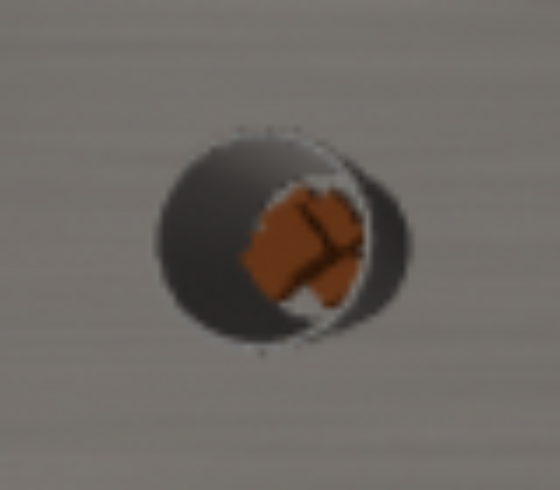

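```bash
cat >> h.py <<'E'
def st(p=True):
    s=arm.read_state(); R=Ro.from_euler('xyz',s["eef_rot"]).as_matrix()
    if p:
        print("t",round(s["clock"],2),"pos",np.round(s["eef_pos"],4),"q",np.round(s["q"],2),"F",np.round(s["force"],1),"w",round(s["grip_width"]*1e3,1)); print(R.round(3))
    return np.array(s["eef_pos"]),R,s
def toR(az,al,roll=0,s=1):
    # tool x: azimuth az deg, al deg below horizontal; y horizontal left (s=1) then roll deg about tool x
    a,b=np.radians([az,al]); x=np.array([np.cos(a)*np.cos(b),np.sin(a)*np.cos(b),-np.sin(b)])
    y=s*np.array([-np.sin(a),np.cos(a),0]); M=np.c_[x,y,np.cross(x,y)]
    return M@Ro.from_rotvec([np.radians(roll),0,0]).as_matrix()
def go(p,Rt=None):
    pc,R,_=st(False); 
    d=R.T@(np.array(p)-pc)*1e3; print("shift tool mm (before turn)",d.round(1))
    if Rt is not None:
        r=Ro.from_matrix(R.T@Rt).as_rotvec(); n=np.linalg.norm(r); print("turn",r.round(3),"deg",np.degrees(n).round(1),"rows",int(np.ceil(n/.18)),"per row",(r/np.ceil(n/.18)).round(4)); 
        print("shift after turn",(Rt.T@(np.array(p)-pc)*1e3).round(1))
E
python3 - <<'E'
from h import *
print([a for a in dir(arm) if a[0]!='_'])
st(); 
for az in(0,45,90,-90):
  for s in(1,-1): print(az,s);go([.45,-.15,.35],toR(az,45,0,s))
E
```

```text
['MotionError', 'read_state']
t 0.2 pos [ 0.2903 -0.6091  0.2498] q [ 1.04  0.58  0.02  1.44 -0.01  1.13 -0.06] F [ 0.4  0.1 -0.7] w 85.6
[[-0.001  0.43  -0.903]
 [ 0.001 -0.903 -0.43 ]
 [-1.    -0.001  0.   ]]
0 1
shift tool mm (before turn) [ -99.9 -345.8 -341.7]
turn [-2.514 -0.237  1.042] deg 156.5 rows 16 per row [-0.1571 -0.0148  0.0651]
shift after turn [ 42.  459.1 183.8]
0 -1
shift tool mm (before turn) [ -99.9 -345.8 -341.7]
turn [0.421 0.772 0.176] deg 51.4 rows 5 per row [0.0842 0.1545 0.0351]
shift after turn [  42.  -459.1 -183.8]
45 1
shift tool mm (before turn) [ -99.9 -345.8 -341.7]
turn [ 2.606 -0.184 -1.079] deg 162.0 rows 16 per row [ 0.1629 -0.0115 -0.0675]
shift after turn [238.5 211.7 380.3]
45 -1
shift tool mm (before turn) [ -99.9 -345.8 -341.7]
turn [-0.323  0.778 -0.133] deg 48.8 rows 5 per row [-0.0646  0.1555 -0.0265]
shift after turn [ 238.5 -211.7 -380.3]
90 1
shift tool mm (before turn) [ -99.9 -345.8 -341.7]
turn [ 1.895 -0.494 -0.784] deg 120.9 rows 12 per row [ 0.1579 -0.0412 -0.0654]
shift after turn [ 253.7 -159.7  395.5]
90 -1
shift tool mm (before turn) [ -99.9 -345.8 -341.7]
turn [-1.065  0.698 -0.44 ] deg 77.2 rows 8 per row [-0.1332  0.0873 -0.055 ]
shift after turn [ 253.7  159.7 -395.5]
-90 1
shift tool mm (before turn) [ -99.9 -345.8 -341.7]
turn [-1.065 -0.7    0.442] deg 77.3 rows 8 per row [-0.1331 -0.0874  0.0553]
shift after turn [-395.5  159.7 -253.7]
-90 -1
shift tool mm (before turn) [ -99.9 -345.8 -341.7]
turn [1.895 0.496 0.786] deg 120.9 rows 12 per row [0.1579 0.0414 0.0655]
shift after turn [-395.5 -159.7  253.7]
```

Request:
arm_command(
  commands=[
    {"gripper": 85, "delta_pos": [-8, -40, -34]},
    {"gripper": 85, "delta_pos": [-8, -40, -34]},
    {"gripper": 85, "delta_pos": [-8, -40, -34]},
    {"gripper": 85, "delta_pos": [-8, -40, -34]},
    {"gripper": 85, "delta_pos": [-8, -40, -34]},
    {"gripper": 85, "delta_pos": [-8, -40, -34]},
    {"gripper": 85, "delta_pos": [-8, -40, -34]},
    {"gripper": 85, "delta_pos": [-8, -40, -34]},
    {"gripper": 85, "delta_pos": [-8, -40, -34]},
    {"gripper": 85, "delta_pos": [-8, -40, -34]},
    {"gripper": 85, "delta_pos": [-8, -40, -34]},
    {"gripper": 85, "delta_pos": [-8, -40, -34]},
    {"gripper": 85},
    {"gripper": 85},
  ],
)

```text
$.commands[0]: bad value
```

```bash
python3 - <<'E'
from h import *
st(); 
for az in(45,90,-90,-45,0):
  for s in(1,-1): print(az,s);go([.5,0,.33],toR(az,35,0,s))
E
```

```text
t 0.2 pos [ 0.2903 -0.6091  0.2498] q [ 1.04  0.58  0.02  1.44 -0.01  1.13 -0.06] F [ 0.4  0.1 -0.7] w 85.6
[[-0.001  0.43  -0.903]
 [ 0.001 -0.903 -0.43 ]
 [-1.    -0.001  0.   ]]
45 1
shift tool mm (before turn) [ -79.8 -459.7 -451.4]
turn [ 2.511 -0.223 -1.307] deg 162.7 rows 16 per row [ 0.1569 -0.014  -0.0817]
shift after turn [428.2 282.4 397.8]
45 -1
shift tool mm (before turn) [ -79.8 -459.7 -451.4]
turn [-0.314  0.95  -0.162] deg 58.1 rows 6 per row [-0.0524  0.1584 -0.0271]
shift after turn [ 428.2 -282.4 -397.8]
90 1
shift tool mm (before turn) [ -79.8 -459.7 -451.4]
turn [ 1.836 -0.602 -0.955] deg 123.5 rows 12 per row [ 0.153  -0.0502 -0.0796]
shift after turn [ 452.9 -209.7  415.1]
90 -1
shift tool mm (before turn) [ -79.8 -459.7 -451.4]
turn [-1.035  0.853 -0.538] deg 82.8 rows 9 per row [-0.115   0.0948 -0.0597]
shift after turn [ 452.9  209.7 -415.1]
-90 1
shift tool mm (before turn) [ -79.8 -459.7 -451.4]
turn [-1.034 -0.854  0.539] deg 82.8 rows 9 per row [-0.1149 -0.0949  0.0599]
shift after turn [-545.   209.7 -283.6]
-90 -1
shift tool mm (before turn) [ -79.8 -459.7 -451.4]
turn [1.835 0.604 0.956] deg 123.5 rows 12 per row [0.1529 0.0503 0.0797]
shift after turn [-545.  -209.7  283.6]
-45 1
shift tool mm (before turn) [ -79.8 -459.7 -451.4]
turn [-1.743 -0.642  0.908] deg 118.4 rows 12 per row [-0.1452 -0.0535  0.0757]
shift after turn [-277.4  578.9  -96.3]
-45 -1
shift tool mm (before turn) [ -79.8 -459.7 -451.4]
turn [1.129 0.833 0.589] deg 87.2 rows 9 per row [0.1255 0.0925 0.0654]
shift after turn [-277.4 -578.9   96.3]
0 1
shift tool mm (before turn) [ -79.8 -459.7 -451.4]
turn [-2.424 -0.287  1.262] deg 157.5 rows 16 per row [-0.1515 -0.0179  0.0789]
shift after turn [125.7 609.1 186. ]
0 -1
shift tool mm (before turn) [ -79.8 -459.7 -451.4]
turn [0.409 0.944 0.214] deg 60.2 rows 6 per row [0.0682 0.1573 0.0357]
shift after turn [ 125.7 -609.1 -186. ]
```

Request:
arm_command(
  commands=[
    {"gripper": 85, "delta_pos": [-8, -40, -34], "delta_rot": [0, 0, 0]},
    {"gripper": 85, "delta_pos": [-8, -40, -34], "delta_rot": [0, 0, 0]},
    {"gripper": 85, "delta_pos": [-8, -40, -34], "delta_rot": [0, 0, 0]},
    {"gripper": 85, "delta_pos": [-8, -40, -34], "delta_rot": [0, 0, 0]},
    {"gripper": 85, "delta_pos": [-8, -40, -34], "delta_rot": [0, 0, 0]},
    {"gripper": 85, "delta_pos": [-8, -40, -34], "delta_rot": [0, 0, 0]},
    {"gripper": 85, "delta_pos": [-8, -40, -34], "delta_rot": [0, 0, 0]},
    {"gripper": 85, "delta_pos": [-8, -40, -34], "delta_rot": [0, 0, 0]},
    {"gripper": 85, "delta_pos": [-8, -40, -34], "delta_rot": [0, 0, 0]},
    {"gripper": 85, "delta_pos": [-8, -40, -34], "delta_rot": [0, 0, 0]},
    {"gripper": 85, "delta_pos": [-8, -40, -34], "delta_rot": [0, 0, 0]},
    {"gripper": 85, "delta_pos": [0, 0, 0], "delta_rot": [0, 0, 0]},
  ],
)

```text
clock: 1.7
eef_pos: [0.4397, -0.0472, 0.3389]
eef_rot: [-2.914, 1.569, 0.68]
force: [0.2, -0.8, 0.1]
grip_width: 0.0849
```

```bash
python3 - <<'E'
from h import *
st(); 
for az in(45,90,-90,0):
  for s in(1,-1): print(az,s);go([.5,0,.33],toR(az,35,0,s))
E
```

```text
t 1.7 pos [ 0.4397 -0.0472  0.3389] q [ 0.2   0.15 -0.23  1.86  0.04  1.13 -1.16] F [ 0.2 -0.8  0.1] w 84.9
[[ 0.002  0.437 -0.9  ]
 [ 0.001 -0.9   -0.437]
 [-1.    -0.    -0.002]]
45 1
shift tool mm (before turn) [  9.1 -16.1 -74.9]
turn [ 2.518 -0.22  -1.308] deg 163.1 rows 16 per row [ 0.1574 -0.0138 -0.0817]
shift after turn [67.4 -9.3 36.3]
45 -1
shift tool mm (before turn) [  9.1 -16.1 -74.9]
turn [-0.308  0.949 -0.16 ] deg 57.9 rows 6 per row [-0.0513  0.1581 -0.0267]
shift after turn [ 67.4   9.3 -36.3]
90 1
shift tool mm (before turn) [  9.1 -16.1 -74.9]
turn [ 1.843 -0.601 -0.957] deg 123.8 rows 13 per row [ 0.1418 -0.0462 -0.0736]
shift after turn [ 43.8 -60.3  19.8]
90 -1
shift tool mm (before turn) [  9.1 -16.1 -74.9]
turn [-1.028  0.853 -0.536] deg 82.4 rows 8 per row [-0.1285  0.1066 -0.067 ]
shift after turn [ 43.8  60.3 -19.8]
-90 1
shift tool mm (before turn) [  9.1 -16.1 -74.9]
turn [-1.029 -0.857  0.535] deg 82.6 rows 9 per row [-0.1143 -0.0952  0.0594]
shift after turn [-33.5  60.3 -34.4]
-90 -1
shift tool mm (before turn) [  9.1 -16.1 -74.9]
turn [1.84  0.6   0.961] deg 123.8 rows 13 per row [0.1416 0.0461 0.0739]
shift after turn [-33.5 -60.3  34.4]
0 1
shift tool mm (before turn) [  9.1 -16.1 -74.9]
turn [-2.42  -0.29   1.257] deg 157.1 rows 16 per row [-0.1512 -0.0182  0.0785]
shift after turn [54.5 47.2 27.3]
0 -1
shift tool mm (before turn) [  9.1 -16.1 -74.9]
turn [0.416 0.941 0.218] deg 60.3 rows 6 per row [0.0693 0.1569 0.0363]
shift after turn [ 54.5 -47.2 -27.3]
```

Request:
arm_command(
  commands=[
    {"gripper": 85, "delta_pos": [0, 0, -9], "delta_rot": [-0.1285, 0.1066, -0.067]},
    {"gripper": 85, "delta_pos": [0, 0, -9], "delta_rot": [-0.1285, 0.1066, -0.067]},
    {"gripper": 85, "delta_pos": [0, 0, -9], "delta_rot": [-0.1285, 0.1066, -0.067]},
    {"gripper": 85, "delta_pos": [0, 0, -9], "delta_rot": [-0.1285, 0.1066, -0.067]},
    {"gripper": 85, "delta_pos": [0, 0, 0], "delta_rot": [-0.1285, 0.1066, -0.067]},
    {"gripper": 85, "delta_pos": [0, 0, 0], "delta_rot": [-0.1285, 0.1066, -0.067]},
    {"gripper": 85, "delta_pos": [0, 0, 0], "delta_rot": [-0.1285, 0.1066, -0.067]},
    {"gripper": 85, "delta_pos": [0, 0, 0], "delta_rot": [-0.1285, 0.1066, -0.067]},
    {"gripper": 85, "delta_pos": [0, 0, 0], "delta_rot": [0, 0, 0]},
  ],
)

```text
clock: 2.82
eef_pos: [0.467, -0.033, 0.3423]
eef_rot: [-3.133, 0.613, 1.562]
force: [0.2, 0.5, -0.2]
grip_width: 0.0851
```

```bash
python3 - <<'E'
from h import *
st(); 
E
```

```text
t 2.83 pos [ 0.467  -0.033   0.3423] q [ 0.78  0.48 -0.4   1.81 -0.7   1.38  0.68] F [ 0.2  0.5 -0.2] w 85.1
[[ 0.007  1.    -0.014]
 [ 0.818 -0.014 -0.575]
 [-0.575 -0.007 -0.818]]
```

Request:
arm_command(
  commands=[
    {"gripper": 85, "delta_pos": [0, 0, 0], "delta_rot": [0, 0.13, 0]},
    {"gripper": 85, "delta_pos": [0, 0, 0], "delta_rot": [0, 0.13, 0]},
    {"gripper": 85, "delta_pos": [20, 18, 25], "delta_rot": [0, 0, 0]},
    {"gripper": 85, "delta_pos": [20, 18, 25], "delta_rot": [0, 0, 0]},
    {"gripper": 85, "delta_pos": [20, 18, 25], "delta_rot": [0, 0, 0]},
    {"gripper": 85, "delta_pos": [20, 18, 25], "delta_rot": [0, 0, 0]},
    {"gripper": 85, "delta_pos": [20, 18, 25], "delta_rot": [0, 0, 0]},
    {"gripper": 85, "delta_pos": [0, 0, 0], "delta_rot": [0, 0, 0]},
  ],
)

```text
clock: 3.82
eef_pos: [0.5565, 0.0197, 0.191]
eef_rot: [-3.134, 0.356, 1.564]
force: [-0.6, 0.4, 0.5]
grip_width: 0.0847
```

```bash
python3 - <<'E'
from h import *
st(); go([.559,.03,.11],toR(90,20,0,-1))
cv2.imwrite("pics/b_side.png",grab_frame("side")["color"])
E
```

```text
t 3.83 pos [0.5565 0.0197 0.191 ] q [ 0.69  0.88 -0.44  1.78 -0.85  1.21  0.9 ] F [-0.6  0.4  0.5] w 84.7
[[ 0.006  1.    -0.01 ]
 [ 0.937 -0.009 -0.349]
 [-0.349 -0.007 -0.937]]
shift tool mm (before turn) [37.9  3.  72.3]
turn [-0.01   0.007 -0.006] deg 0.8 rows 1 per row [-0.0101  0.0072 -0.0063]
shift after turn [37.4  2.5 72.6]
```

View pics/b_side.png

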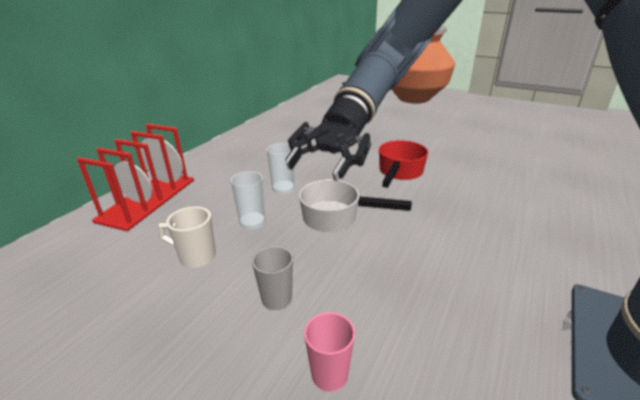

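Request:
arm_command(
  commands=[
    {"gripper": 85, "delta_pos": [18, 1, 36], "delta_rot": [0, 0, 0]},
    {"gripper": 85, "delta_pos": [18, 1, 36], "delta_rot": [-0.01, 0, 0]},
    {"gripper": 85, "delta_pos": [30, 0, 0], "delta_rot": [0, 0, 0]},
    {"gripper": 85, "delta_pos": [30, 0, 0], "delta_rot": [0, 0, 0]},
    {"gripper": 85, "delta_pos": [0, 0, 0], "delta_rot": [0, 0, 0]},
    {"gripper": 85, "delta_pos": [0, 0, 0], "delta_rot": [0, 0, 0]},
  ],
)

```text
clock: 4.62
eef_pos: [0.5592, 0.0823, 0.092]
eef_rot: [3.135, 0.357, 1.561]
force: [0.2, -0.4, 0.4]
grip_width: 0.0853
```

```bash
python3 - <<'E'
from h import *
st(); go([.559,.1505,.062],toR(90,20,0,-1))
a=grab_frame("top")["color"][100:330,100:450];b=grab_frame("wrist")["color"]
cv2.imwrite("pics/c.png",np.vstack([cv2.resize(a,(480,300)),cv2.resize(b,(480,300))]))
E
```

```text
t 4.62 pos [0.5592 0.0823 0.092 ] q [ 0.62  1.04 -0.48  1.85 -0.91  1.    1.06] F [ 0.2 -0.4  0.4] w 85.3
[[ 0.009  1.     0.003]
 [ 0.937 -0.008 -0.349]
 [-0.349  0.006 -0.937]]
shift tool mm (before turn) [74.4 -0.9  4.3]
turn [ 0.003  0.008 -0.009] deg 0.7 rows 1 per row [ 0.0033  0.0078 -0.0094]
shift after turn [74.3 -0.2  4.9]
```

View pics/c.png

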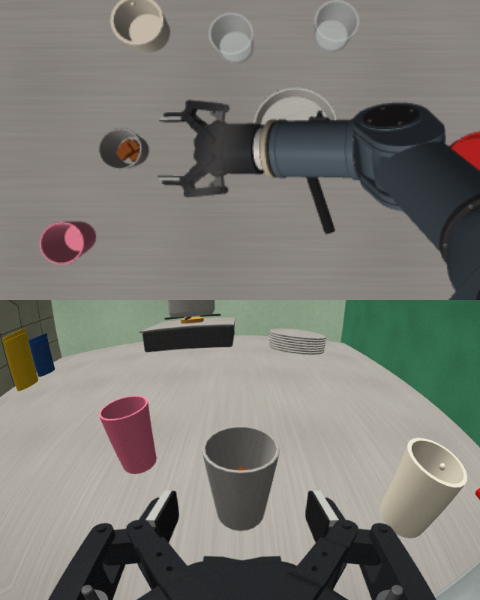

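The tumbler sits between the jaws in both views: (125,148) in the top crop and (240,470) in the wrist view, midway between the fingers. I advance and grip.

Request:
arm_command(
  commands=[
    {"gripper": 85, "delta_pos": [15, 0, 1], "delta_rot": [0, 0, 0]},
    {"gripper": 85, "delta_pos": [15, 0, 1], "delta_rot": [0, 0, 0]},
    {"gripper": 85, "delta_pos": [15, 0, 1], "delta_rot": [0, 0, 0]},
    {"gripper": 85, "delta_pos": [15, 0, 1], "delta_rot": [0, 0, 0]},
    {"gripper": 85, "delta_pos": [14, 0, 1], "delta_rot": [0, 0, 0]},
    {"gripper": 85, "delta_pos": [0, 0, 0], "delta_rot": [0, 0, 0]},
    {"gripper": 50, "delta_pos": [0, 0, 0], "delta_rot": [0, 0, 0]},
    {"gripper": 50, "delta_pos": [0, 0, 0], "delta_rot": [0, 0, 0]},
    {"gripper": 50, "delta_pos": [0, 0, 0], "delta_rot": [0, 0, 0]},
    {"gripper": 50, "delta_pos": [0, 0, 0], "delta_rot": [0, 0, 0]},
    {"gripper": 50, "delta_pos": [0, 0, 0], "delta_rot": [0, 0, 0]},
    {"gripper": 50, "delta_pos": [0, 0, 0], "delta_rot": [0, 0, 0]},
  ],
  force=50,
)

```text
clock: 6.22
eef_pos: [0.5596, 0.1511, 0.0609]
eef_rot: [3.135, 0.354, 1.562]
force: [-0.4, -2.3, 4.5]
grip_width: 0.0602
```

```bash
python3 - <<'E'
from h import *
st()
a=grab_frame("top")["color"][100:330,100:450];b=grab_frame("wrist")["color"]
cv2.imwrite("pics/d.png",np.vstack([cv2.resize(a,(480,300)),cv2.resize(b,(480,300))]))
E
```

```text
t 6.22 pos [0.5596 0.1511 0.0609] q [ 0.56  1.1  -0.55  1.9  -1.    0.85  1.13] F [-0.4 -2.3  4.5] w 60.2
[[ 0.008  1.     0.003]
 [ 0.938 -0.007 -0.347]
 [-0.347  0.006 -0.938]]
```

View pics/d.png

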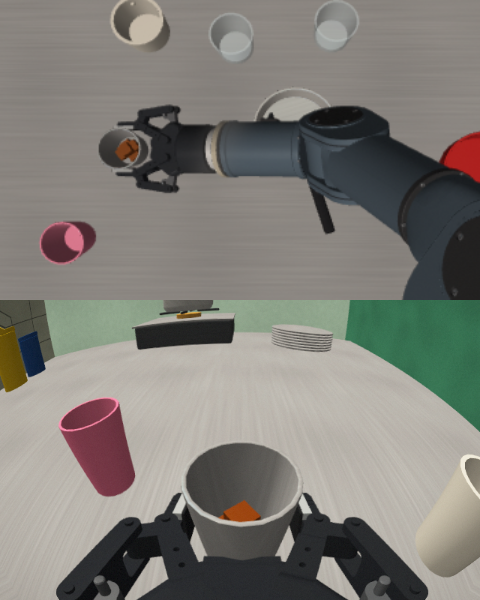

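```bash
python3 - <<'E'
from h import *
p,R,s=st(False); a0=R.T@[0,0,1.]; 
for al in(20,10):
  for ph in(60,90,110,125,135,145,160):
    W=toR(90,al,ph,-1); a=W@a0; d=np.array([0,0,-1.])-a*(-a[2]); d/=np.linalg.norm(d)
    print(al,ph,"tilt",np.degrees(np.arccos(a[2])).round(0),"axis",a.round(2),"mouth off",(.029*a).round(3),"lip off",(.029*a+.033*d).round(3))
E
```

```text
20 60 tilt 56.0 axis [ 0.82 -0.17  0.55] mouth off [ 0.024 -0.005  0.016] lip off [ 0.042 -0.009 -0.011]
20 90 tilt 83.0 axis [ 0.94 -0.33  0.11] mouth off [ 0.027 -0.01   0.003] lip off [ 0.031 -0.011 -0.03 ]
20 110 tilt 101.0 axis [ 0.88 -0.44 -0.19] mouth off [ 0.026 -0.013 -0.005] lip off [ 0.02  -0.01  -0.038]
20 125 tilt 113.0 axis [ 0.76 -0.51 -0.39] mouth off [ 0.022 -0.015 -0.011] lip off [ 0.011 -0.008 -0.042]
20 135 tilt 121.0 axis [ 0.66 -0.55 -0.51] mouth off [ 0.019 -0.016 -0.015] lip off [ 0.006 -0.005 -0.043]
20 145 tilt 127.0 axis [ 0.53 -0.59 -0.61] mouth off [ 0.015 -0.017 -0.018] lip off [ 0.002 -0.002 -0.044]
20 160 tilt 135.0 axis [ 0.32 -0.63 -0.71] mouth off [ 0.009 -0.018 -0.021] lip off [-0.001  0.003 -0.044]
10 60 tilt 59.0 axis [ 0.82 -0.26  0.52] mouth off [ 0.024 -0.008  0.015] lip off [ 0.04  -0.013 -0.013]
10 90 tilt 87.0 axis [ 0.94 -0.34  0.05] mouth off [ 0.027 -0.01   0.002] lip off [ 0.029 -0.011 -0.031]
10 110 tilt 105.0 axis [ 0.88 -0.4  -0.26] mouth off [ 0.026 -0.012 -0.008] lip off [ 0.018 -0.008 -0.039]
10 125 tilt 118.0 axis [ 0.76 -0.44 -0.47] mouth off [ 0.022 -0.013 -0.014] lip off [ 0.009 -0.005 -0.043]
10 135 tilt 127.0 axis [ 0.66 -0.46 -0.6 ] mouth off [ 0.019 -0.013 -0.017] lip off [ 0.003 -0.002 -0.044]
10 145 tilt 134.0 axis [ 0.53 -0.48 -0.7 ] mouth off [ 0.015 -0.014 -0.02 ] lip off [-0.002  0.002 -0.044]
10 160 tilt 144.0 axis [ 0.32 -0.5  -0.81] mouth off [ 0.009 -0.014 -0.023] lip off [-0.005  0.008 -0.043]
```

Request:
arm_command(
  commands=[
    {"gripper": 50, "delta_pos": [-7, 0, -19], "delta_rot": [0, 0, 0]},
    {"gripper": 50, "delta_pos": [-14, 0, -38], "delta_rot": [0, 0, 0]},
    {"gripper": 50, "delta_pos": [-14, 0, -38], "delta_rot": [0, 0, 0]},
    {"gripper": 50, "delta_pos": [-14, 0, -38], "delta_rot": [0, 0, 0]},
    {"gripper": 50, "delta_pos": [0, 0, 0], "delta_rot": [0, 0, 0]},
  ],
)

```text
clock: 6.95
eef_pos: [0.559, 0.1521, 0.2059]
eef_rot: [3.13, 0.356, 1.561]
force: [0.1, -0.7, -2.8]
grip_width: 0.0603
```

```bash
python3 - <<'E'
from h import *
st();go([.555,-.10,.19])
E
```

```text
t 6.95 pos [0.559  0.1521 0.2059] q [ 0.57  0.85 -0.58  1.91 -1.    0.99  0.93] F [ 0.1 -0.7 -2.8] w 60.3
[[ 0.009  1.     0.008]
 [ 0.937 -0.005 -0.349]
 [-0.349  0.011 -0.937]]
shift tool mm (before turn) [-230.8   -2.8  102.8]
```

Request:
arm_command(
  commands=[
    {"gripper": 50, "delta_pos": [-27, 2, 17], "delta_rot": [0, 0, 0]},
    {"gripper": 50, "delta_pos": [-27, 2, 17], "delta_rot": [0, 0, 0]},
    {"gripper": 50, "delta_pos": [-27, 2, 17], "delta_rot": [0, 0, 0]},
    {"gripper": 50, "delta_pos": [-27, 2, 17], "delta_rot": [0, 0, 0]},
    {"gripper": 50, "delta_pos": [-27, 2, 17], "delta_rot": [0, 0, 0]},
    {"gripper": 50, "delta_pos": [-27, 2, 17], "delta_rot": [0, 0, 0]},
    {"gripper": 50, "delta_pos": [-27, 2, 17], "delta_rot": [0, 0, 0]},
    {"gripper": 50, "delta_pos": [-27, 2, 17], "delta_rot": [0, 0, 0]},
    {"gripper": 50, "delta_pos": [0, 0, 0], "delta_rot": [0, 0, 0]},
  ],
)

```text
clock: 8.07
eef_pos: [0.5732, -0.1012, 0.148]
eef_rot: [3.138, 0.357, 1.559]
force: [-0.6, 0.6, -1.9]
grip_width: 0.0601
```

```bash
python3 - <<'E'
from h import *
st();go([.575,-.098,.15])
cv2.imwrite("pics/e_side.png",grab_frame("side")["color"])
E
```

```text
t 8.07 pos [ 0.5732 -0.1012  0.148 ] q [ 0.79  1.01 -0.4   1.56 -0.7   1.37  0.87] F [-0.6  0.6 -1.9] w 60.1
[[ 0.011  1.    -0.   ]
 [ 0.937 -0.01  -0.349]
 [-0.349  0.004 -0.937]]
shift tool mm (before turn) [ 2.3  1.8 -3. ]
```

View pics/e_side.png

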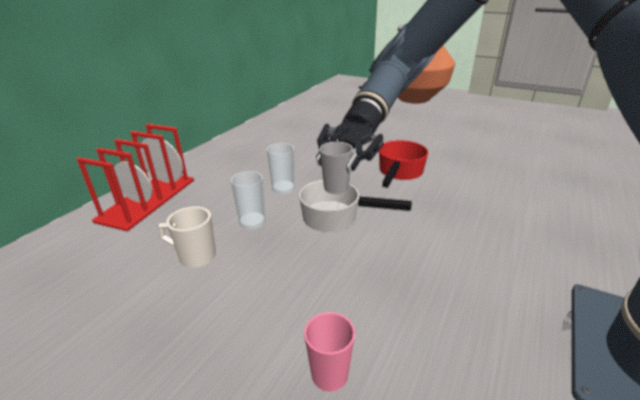

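Request:
arm_command(
  commands=[
    {"gripper": 50, "delta_pos": [4, 0, 9], "delta_rot": [0.1, 0, 0]},
    {"gripper": 50, "delta_pos": [0, 0, 0], "delta_rot": [0.18, 0, 0]},
    {"gripper": 50, "delta_pos": [0, 0, 0], "delta_rot": [0.18, 0, 0]},
    {"gripper": 50, "delta_pos": [0, 0, 0], "delta_rot": [0.18, 0, 0]},
    {"gripper": 50, "delta_pos": [0, 0, 0], "delta_rot": [0.18, 0, 0]},
    {"gripper": 50, "delta_pos": [0, 0, 0], "delta_rot": [0.18, 0, 0]},
    {"gripper": 50, "delta_pos": [0, 0, 0], "delta_rot": [0.18, 0, 0]},
    {"gripper": 50, "delta_pos": [0, 0, 0], "delta_rot": [0.18, 0, 0]},
    {"gripper": 50, "delta_pos": [0, 0, 0], "delta_rot": [0.18, 0, 0]},
    {"gripper": 50, "delta_pos": [0, 0, 0], "delta_rot": [0.18, 0, 0]},
    {"gripper": 50, "delta_pos": [0, 0, 0], "delta_rot": [0.1, 0, 0]},
    {"gripper": 50, "delta_pos": [0, 0, 0], "delta_rot": [0, 0, 0]},
  ],
)

```text
clock: 9.62
eef_pos: [0.5734, -0.0963, 0.1402]
eef_rot: [-1.328, 0.354, 1.564]
force: [-0.5, 0.7, -1.1]
grip_width: 0.0601
```

```bash
python3 - <<'E'
from h import *
st()
a=grab_frame("top")["color"][100:330,200:500];b=grab_frame("side")["color"][80:280,200:500]
cv2.imwrite("pics/f.png",np.vstack([cv2.resize(a,(450,300)),cv2.resize(b,(450,300))]))
E
```

```text
t 9.62 pos [ 0.5734 -0.0963  0.1402] q [ 0.54  1.    0.05  1.57 -0.94  1.58 -0.7 ] F [-0.5  0.7 -1.1] w 60.1
[[ 0.006 -0.243 -0.97 ]
 [ 0.938 -0.335  0.09 ]
 [-0.347 -0.91   0.226]]
```

View pics/f.png

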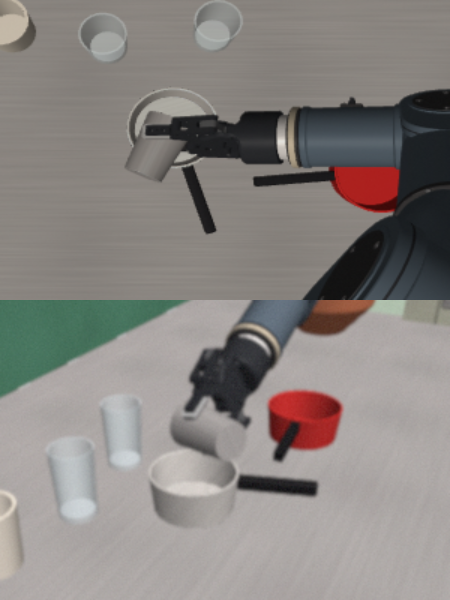

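Request:
arm_command(
  commands=[
    {"gripper": 50, "delta_pos": [0, 0, 0], "delta_rot": [0.12, 0, 0]},
    {"gripper": 50, "delta_pos": [0, 0, 0], "delta_rot": [0.12, 0, 0]},
    {"gripper": 50, "delta_pos": [0, 0, 0], "delta_rot": [0.12, 0, 0]},
    {"gripper": 50, "delta_pos": [0, 0, 0], "delta_rot": [0.12, 0, 0]},
    {"gripper": 50, "delta_pos": [0, 0, 0], "delta_rot": [0, 0, 0]},
    {"gripper": 50, "delta_pos": [0, 0, 0], "delta_rot": [0, 0, 0]},
    {"gripper": 50, "delta_pos": [0, 0, 0], "delta_rot": [0, 0, 0]},
    {"gripper": 50, "delta_pos": [0, 0, 0], "delta_rot": [0, 0, 0]},
  ],
)

```text
clock: 10.72
eef_pos: [0.5734, -0.0979, 0.1402]
eef_rot: [-0.848, 0.355, 1.562]
force: [-0.1, -0.3, -1.9]
grip_width: 0.06
```

```bash
python3 - <<'E'
from h import *
st()
a=grab_frame("top")["color"][100:330,200:500];b=grab_frame("side")["color"][80:280,200:500]
cv2.imwrite("pics/g.png",np.vstack([cv2.resize(a,(450,300)),cv2.resize(b,(450,300))]))
E
```

```text
t 10.72 pos [ 0.5734 -0.0979  0.1402] q [ 0.48  1.    0.15  1.57 -0.99  1.63 -1.14] F [-0.1 -0.3 -1.9] w 60.0
[[ 0.008 -0.663 -0.748]
 [ 0.938 -0.255  0.236]
 [-0.347 -0.704  0.62 ]]
```

View pics/g.png

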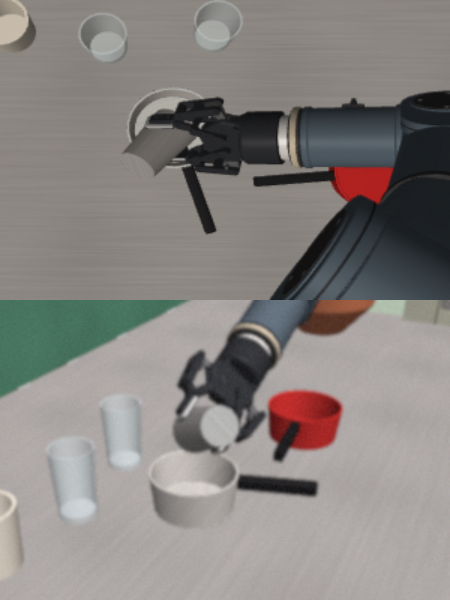

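Request:
arm_command(
  commands=[
    {"gripper": 50, "delta_pos": [0, 0, 0], "delta_rot": [0.1, 0, 0]},
    {"gripper": 50, "delta_pos": [0, 0, 0], "delta_rot": [0.1, 0, 0]},
    {"gripper": 50, "delta_pos": [0, 0, 0], "delta_rot": [0, 0, 0]},
    {"gripper": 50, "delta_pos": [0, 0, 0], "delta_rot": [0.1, 0, 0]},
    {"gripper": 50, "delta_pos": [0, 0, 0], "delta_rot": [0, 0, 0]},
    {"gripper": 50, "delta_pos": [0, 0, 0], "delta_rot": [0, 0, 0]},
    {"gripper": 50, "delta_pos": [0, 0, 0], "delta_rot": [0, 0, 0]},
  ],
)

```text
clock: 11.7
eef_pos: [0.5735, -0.0979, 0.1402]
eef_rot: [-0.549, 0.355, 1.562]
force: [0.5, -0.4, -1.6]
grip_width: 0.0602
```

```bash
python3 - <<'E'
from h import *
st()
F=[]
for i in range(3): grab_frame("wrist"); F.append(arm.read_state()["force"])
print(np.mean(F,0))
a=grab_frame("top")["color"][100:330,200:500];b=grab_frame("side")["color"][80:280,200:500]
cv2.imwrite("pics/i.png",np.vstack([cv2.resize(a,(450,300)),cv2.resize(b,(450,300))]))
E
```

```text
t 11.7 pos [ 0.5735 -0.0979  0.1402] q [ 0.45  1.01  0.21  1.57 -1.01  1.66 -1.41] F [ 0.5 -0.4 -1.6] w 60.2
[[ 0.008 -0.854 -0.52 ]
 [ 0.938 -0.174  0.301]
 [-0.347 -0.49   0.8  ]]
[-0.22919995  0.51341429 -0.96350552]
```

View pics/i.png

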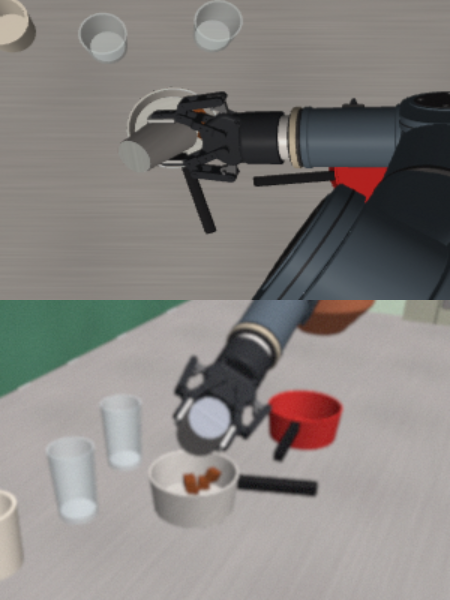

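Request:
arm_command(
  commands=[
    {"gripper": 50, "delta_pos": [0, 0, 0], "delta_rot": [0.12, 0, 0]},
    {"gripper": 50, "delta_pos": [0, 0, 0], "delta_rot": [0.12, 0, 0]},
    {"gripper": 50, "delta_pos": [0, 0, 0], "delta_rot": [0, 0, 0]},
    {"gripper": 50, "delta_pos": [0, 0, 0], "delta_rot": [0, 0, 0]},
    {"gripper": 50, "delta_pos": [0, 0, 0], "delta_rot": [0, 0, 0]},
  ],
)

```text
clock: 12.58
eef_pos: [0.5734, -0.0978, 0.1402]
eef_rot: [-0.309, 0.355, 1.562]
force: [0.4, 0.0, -0.0]
grip_width: 0.0601
```

```bash
python3 - <<'E'
from h import *
st()
a=grab_frame("wrist")["color"];b=grab_frame("side")["color"][130:230,250:400]
cv2.imwrite("pics/j.png",np.vstack([cv2.resize(a,(480,300)),cv2.resize(b,(480,300))]))
E
```

```text
t 12.57 pos [ 0.5734 -0.0978  0.1402] q [ 0.43  1.02  0.24  1.57 -1.03  1.69 -1.64] F [ 0.4  0.  -0. ] w 60.1
[[ 0.008 -0.954 -0.301]
 [ 0.938 -0.097  0.333]
 [-0.347 -0.285  0.893]]
```

View pics/j.png

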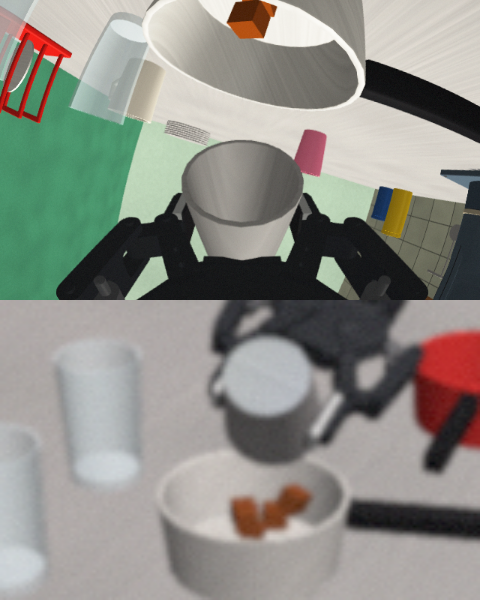

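Request:
arm_command(
  commands=[
    {"gripper": 50, "delta_pos": [-10, -8, 27], "delta_rot": [0, 0, 0]},
    {"gripper": 50, "delta_pos": [-10, -8, 27], "delta_rot": [0, 0, 0]},
    {"gripper": 50, "delta_pos": [10, 0, 0], "delta_rot": [-0.18, 0, 0]},
    {"gripper": 50, "delta_pos": [10, 0, 0], "delta_rot": [-0.18, 0, 0]},
    {"gripper": 50, "delta_pos": [10, 0, 0], "delta_rot": [-0.18, 0, 0]},
    {"gripper": 50, "delta_pos": [10, 0, 0], "delta_rot": [-0.18, 0, 0]},
    {"gripper": 50, "delta_pos": [10, 0, 0], "delta_rot": [-0.18, 0, 0]},
    {"gripper": 50, "delta_pos": [10, 0, 0], "delta_rot": [-0.18, 0, 0]},
    {"gripper": 50, "delta_pos": [10, 0, 0], "delta_rot": [-0.18, 0, 0]},
    {"gripper": 50, "delta_pos": [10, 0, 0], "delta_rot": [-0.18, 0, 0]},
    {"gripper": 50, "delta_pos": [0, 0, 0], "delta_rot": [-0.18, 0, 0]},
    {"gripper": 50, "delta_pos": [0, 0, 0], "delta_rot": [-0.18, 0, 0]},
    {"gripper": 50, "delta_pos": [0, 0, 0], "delta_rot": [-0.18, 0, 0]},
    {"gripper": 50, "delta_pos": [0, 0, 0], "delta_rot": [-0.18, 0, 0]},
    {"gripper": 50, "delta_pos": [0, 0, 0], "delta_rot": [-0.18, 0, 0]},
    {"gripper": 50, "delta_pos": [0, 0, 0], "delta_rot": [-0.18, 0, 0]},
    {"gripper": 50, "delta_pos": [0, 0, 0], "delta_rot": [-0.18, 0, 0]},
    {"gripper": 50, "delta_pos": [0, 0, 0], "delta_rot": [-0.13, 0, 0]},
    {"gripper": 50, "delta_pos": [0, 0, 0], "delta_rot": [0, 0, 0]},
  ],
)

```text
clock: 15.05
eef_pos: [0.5729, -0.0224, 0.1721]
eef_rot: [-3.137, 0.355, 1.562]
force: [-0.1, 0.1, -0.8]
grip_width: 0.0601
```

```bash
python3 - <<'E'
from h import *
st(); go([.559,.1505,.16],toR(90,20,0,-1))
a=grab_frame("wrist")["color"];b=grab_frame("side")["color"][130:230,250:400]
cv2.imwrite("pics/k.png",np.vstack([cv2.resize(a,(480,300)),cv2.resize(b,(480,300))]))
E
```

```text
t 15.05 pos [ 0.5729 -0.0224  0.1721] q [ 0.71  0.94 -0.41  1.68 -0.81  1.28  0.89] F [-0.1  0.1 -0.8] w 60.1
[[ 0.009  1.    -0.008]
 [ 0.938 -0.011 -0.347]
 [-0.347 -0.004 -0.938]]
shift tool mm (before turn) [166.2 -15.7 -48.6]
turn [-0.008  0.005 -0.009] deg 0.7 rows 1 per row [-0.0077  0.0055 -0.0086]
shift after turn [166.6 -13.9 -47.8]
```

View pics/k.png

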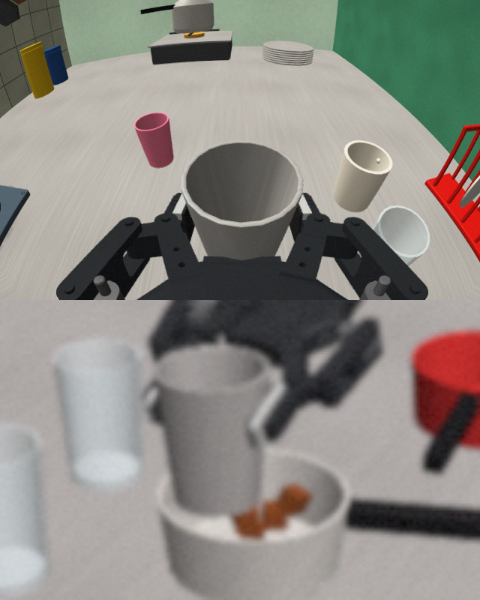

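Request:
arm_command(
  commands=[
    {"gripper": 50, "delta_pos": [33, -3, -10], "delta_rot": [0, 0, 0]},
    {"gripper": 50, "delta_pos": [33, -3, -10], "delta_rot": [0, 0, 0]},
    {"gripper": 50, "delta_pos": [33, -3, -10], "delta_rot": [0, 0, 0]},
    {"gripper": 50, "delta_pos": [33, -3, -10], "delta_rot": [0, 0, 0]},
    {"gripper": 50, "delta_pos": [33, -3, -8], "delta_rot": [0, 0, 0]},
    {"gripper": 50, "delta_pos": [0, 0, 0], "delta_rot": [0, 0, 0]},
  ],
)

```text
clock: 15.9
eef_pos: [0.5582, 0.1526, 0.1605]
eef_rot: [-3.135, 0.353, 1.567]
force: [0.1, -0.0, -1.0]
grip_width: 0.0604
```

```bash
python3 - <<'E'
from h import *
st(); go([.559,.1505,.0615],toR(90,20.3,0,-1))
a=grab_frame("top")["color"][140:260,140:380];b=grab_frame("side")["color"][130:330,200:440]
cv2.imwrite("pics/l.png",np.vstack([cv2.resize(a,(600,300)),cv2.resize(b,(360,300)) if 0 else cv2.resize(b,(600,290))]))
E
```

```text
t 15.9 pos [0.5582 0.1526 0.1605] q [ 0.55  0.92 -0.54  1.92 -1.02  0.96  1.  ] F [ 0.1 -0.  -1. ] w 60.4
[[ 0.004  1.    -0.008]
 [ 0.938 -0.006 -0.346]
 [-0.346 -0.007 -0.938]]
shift tool mm (before turn) [32.3  1.4 93.6]
turn [-0.008 -0.001 -0.004] deg 0.5 rows 1 per row [-0.0083 -0.0015 -0.0035]
shift after turn [32.4  0.8 93.6]
```

View pics/l.png

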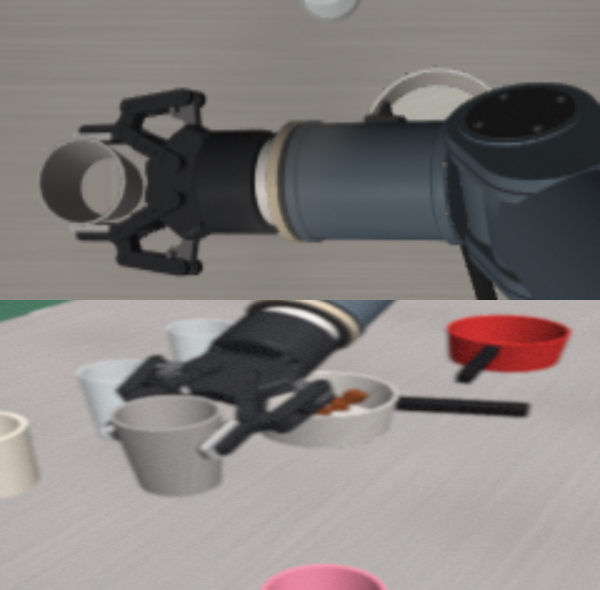

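Request:
arm_command(
  commands=[
    {"gripper": 50, "delta_pos": [9, 0, 27], "delta_rot": [-0.008, 0, 0]},
    {"gripper": 50, "delta_pos": [9, 1, 27], "delta_rot": [0, 0, 0]},
    {"gripper": 50, "delta_pos": [8, 0, 22], "delta_rot": [0, 0, 0]},
    {"gripper": 50, "delta_pos": [4, 0, 12], "delta_rot": [0, 0, 0]},
    {"gripper": 50, "delta_pos": [0, 0, 0], "delta_rot": [0, 0, 0]},
    {"gripper": 50, "delta_pos": [0, 0, 0], "delta_rot": [0, 0, 0]},
  ],
)

```text
clock: 16.75
eef_pos: [0.5611, 0.147, 0.0678]
eef_rot: [3.137, 0.355, 1.562]
force: [0.6, 0.5, -1.0]
grip_width: 0.0601
```

```bash
python3 - <<'E'
from h import *
st(); go([.559,.1505,.0615],toR(90,20.3,0,-1))
E
```

```text
t 16.75 pos [0.5611 0.147  0.0678] q [ 0.55  1.08 -0.52  1.89 -1.01  0.88  1.13] F [ 0.6  0.5 -1. ] w 60.1
[[ 0.008  1.     0.001]
 [ 0.938 -0.007 -0.347]
 [-0.347  0.004 -0.938]]
shift tool mm (before turn) [ 5.4 -2.1  4.7]
turn [ 0.001  0.    -0.008] deg 0.5 rows 1 per row [ 0.0014  0.0003 -0.0085]
shift after turn [ 5.4 -2.1  4.7]
```

Request:
arm_command(
  commands=[
    {"gripper": 50, "delta_pos": [1.5, 0, 3.5], "delta_rot": [0, 0, 0]},
    {"gripper": 50, "delta_pos": [0.7, 0, 2], "delta_rot": [0, 0, 0]},
    {"gripper": 50, "delta_pos": [0.3, 0, 0.7], "delta_rot": [0, 0, 0]},
    {"gripper": 50, "delta_pos": [0, 0, 0], "delta_rot": [0, 0, 0]},
  ],
)

```text
clock: 17.25
eef_pos: [0.5609, 0.1475, 0.0609]
eef_rot: [3.137, 0.354, 1.562]
force: [-0.5, -1.8, 4.2]
grip_width: 0.0601
```

```bash
python3 - <<'E'
from h import *
st()
E
```

```text
t 17.25 pos [0.5609 0.1475 0.0609] q [ 0.55  1.09 -0.52  1.89 -1.01  0.88  1.14] F [-0.5 -1.8  4.2] w 60.1
[[ 0.008  1.     0.001]
 [ 0.938 -0.007 -0.346]
 [-0.346  0.004 -0.938]]
```

Request:
arm_command(
  commands=[
    {"gripper": 85, "delta_pos": [0, 0, 0], "delta_rot": [0, 0, 0]},
    {"gripper": 85, "delta_pos": [0, 0, 0], "delta_rot": [0, 0, 0]},
    {"gripper": 85, "delta_pos": [0, 0, 0], "delta_rot": [0, 0, 0]},
    {"gripper": 85, "delta_pos": [0, 0, 0], "delta_rot": [0, 0, 0]},
    {"gripper": 85, "delta_pos": [0, 0, 0], "delta_rot": [0, 0, 0]},
    {"gripper": 85, "delta_pos": [-10, 0, 0], "delta_rot": [0, 0, 0]},
    {"gripper": 85, "delta_pos": [-20, 0, 0], "delta_rot": [0, 0, 0]},
    {"gripper": 85, "delta_pos": [-25, 0, 0], "delta_rot": [0, 0, 0]},
    {"gripper": 85, "delta_pos": [-25, 0, 0], "delta_rot": [0, 0, 0]},
    {"gripper": 85, "delta_pos": [-10, 0, -30], "delta_rot": [0, 0, 0]},
    {"gripper": 85, "delta_pos": [-10, 0, -40], "delta_rot": [0, 0, 0]},
    {"gripper": 85, "delta_pos": [-10, 0, -40], "delta_rot": [0, 0, 0]},
    {"gripper": 85, "delta_pos": [-10, 0, -40], "delta_rot": [0, 0, 0]},
    {"gripper": 85, "delta_pos": [0, 0, 0], "delta_rot": [0, 0, 0]},
  ],
)

```text
clock: 19.0
eef_pos: [0.5602, 0.0861, 0.2458]
eef_rot: [3.133, 0.357, 1.56]
force: [-0.9, -0.2, -1.5]
grip_width: 0.0849
```

```bash
python3 - <<'E'
from h import *
st(); go([.42,0.0,.30],toR(0,90))
h=np.array([-.953,-.303,0]);
# tool down, jaw y perpendicular to handle
for s in(1,-1):
    y=s*np.array([.303,-.953,0]); x=np.array([0,0,-1.]); W=np.c_[x,y,np.cross(x,y)]; print(s); go([.5016,-.1402,.2],W)
a=grab_frame("top")["color"][140:290,140:380];b=grab_frame("side")["color"][130:330,200:440]
cv2.imwrite("pics/m.png",np.vstack([cv2.resize(a,(480,300)),cv2.resize(b,(360,300)) if 0 else cv2.resize(b,(480,300))]))
E
```

```text
t 19.0 pos [0.5602 0.0861 0.2458] q [ 0.62  0.78 -0.49  1.83 -0.94  1.16  0.86] F [-0.9 -0.2 -1.5] w 84.9
[[ 0.01   1.     0.005]
 [ 0.937 -0.007 -0.349]
 [-0.349  0.009 -0.937]]
shift tool mm (before turn) [-101.  -139.1  -21.5]
turn [-1.358 -0.933 -0.952] deg 109.0 rows 11 per row [-0.1235 -0.0849 -0.0865]
shift after turn [ -54.2  -86.1 -140.2]
1
shift tool mm (before turn) [-196.6  -57.3  121.6]
turn [ 1.095 -1.048  0.751] deg 96.9 rows 10 per row [ 0.1095 -0.1048  0.0751]
shift after turn [ 45.8 197.9 124.4]
-1
shift tool mm (before turn) [-196.6  -57.3  121.6]
turn [-1.615 -0.809 -1.129] deg 122.1 rows 12 per row [-0.1346 -0.0674 -0.0941]
shift after turn [  45.8 -197.9 -124.4]
```

View pics/m.png

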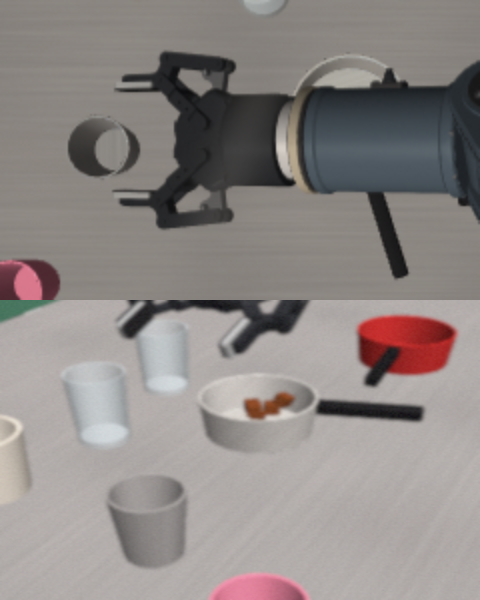

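Request:
arm_command(
  commands=[
    {"gripper": 85, "delta_pos": [-20, 0, 0], "delta_rot": [0.1095, -0.1048, 0.0751]},
    {"gripper": 85, "delta_pos": [-20, 0, 0], "delta_rot": [0.1095, -0.1048, 0.0751]},
    {"gripper": 85, "delta_pos": [0, 0, 0], "delta_rot": [0.1095, -0.1048, 0.0751]},
    {"gripper": 85, "delta_pos": [0, 0, 0], "delta_rot": [0.1095, -0.1048, 0.0751]},
    {"gripper": 85, "delta_pos": [0, 0, 0], "delta_rot": [0.1095, -0.1048, 0.0751]},
    {"gripper": 85, "delta_pos": [0, 0, 0], "delta_rot": [0.1095, -0.1048, 0.0751]},
    {"gripper": 85, "delta_pos": [0, 0, 0], "delta_rot": [0.1095, -0.1048, 0.0751]},
    {"gripper": 85, "delta_pos": [0, 0, 0], "delta_rot": [0.1095, -0.1048, 0.0751]},
    {"gripper": 85, "delta_pos": [0, 0, 0], "delta_rot": [0.1095, -0.1048, 0.0751]},
    {"gripper": 85, "delta_pos": [0, 0, 0], "delta_rot": [0.1095, -0.1048, 0.0751]},
    {"gripper": 85, "delta_pos": [0, 0, 0], "delta_rot": [0, 0, 0]},
  ],
)

```text
clock: 20.48
eef_pos: [0.5581, 0.0529, 0.2566]
eef_rot: [-1.861, 1.557, 1.607]
force: [-0.1, -0.1, -0.9]
grip_width: 0.0853
```

```bash
python3 - <<'E'
from h import *
st(); 
y=np.array([.303,-.953,0]); x=np.array([0,0,-1.]); W=np.c_[x,y,np.cross(x,y)]; go([.5016,-.1402,.17],W)
f=grab_frame("top"); a=f["color"][150:290,260:360]
cv2.imwrite("pics/n.png",cv2.resize(a,None,fx=4,fy=4))
E
```

```text
t 20.48 pos [0.5581 0.0529 0.2566] q [-0.34  0.41  0.25  1.74 -0.13  1.   -1.28] F [-0.1 -0.1 -0.9] w 85.3
[[-0.001  0.321 -0.947]
 [ 0.014 -0.947 -0.321]
 [-1.    -0.013 -0.004]]
shift tool mm (before turn) [ 83.9 165.9 115.8]
turn [ 0.019 -0.004  0.013] deg 1.3 rows 1 per row [ 0.0189 -0.0038  0.0133]
shift after turn [ 86.6 166.9 112.3]
```

View pics/n.png

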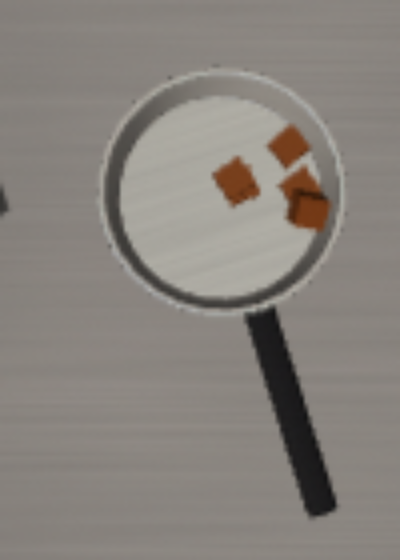

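```bash
python3 - <<'E'
from h import *
f=grab_frame("top"); c=f["color"].astype(int); P=cloud(f)
m=((c[...,2]-c[...,0]>35)&(c[...,1]-c[...,0]>5)).astype(np.uint8)
n,l,s,ce=cv2.connectedComponentsWithStats(m)
for i in range(1,n):
    if s[i,4]>3: print(s[i],ce[i].round(1),P[l==i].mean(0).round(3),P[l==i][:,2].max().round(3),np.median(P[l==i][:,2]).round(3))
cv2.imwrite("pics/o.png",cv2.resize(f["color"][180:210,305:345],None,fx=16,fy=16,interpolation=cv2.INTER_CUBIC))
g=grab_frame("side"); cv2.imwrite("pics/o2.png",cv2.resize(g["color"][170:235,290:365],None,fx=8,fy=8,interpolation=cv2.INTER_CUBIC))
E
```

```text
[286   4   1   4   4] [286.    5.5] [ 0.997 -0.047  0.089] 0.117 0.113
[236  10   1   4   4] [236.   11.5] [0.997 0.062 0.059] 0.104 0.059
[287  11   3   6  10] [287.6  13.6] [ 1.004 -0.049  0.037] 0.097 0.013
[327 181  11  11  71] [331.7 186. ] [ 0.624 -0.147  0.021] 0.026 0.022
[313 189  12  13  97] [318.7 194.9] [ 0.603 -0.119  0.032] 0.043 0.038
[330 191  13  17 137] [335.8 199.6] [ 0.592 -0.154  0.053] 1.08 0.034
```

View pics/o.png

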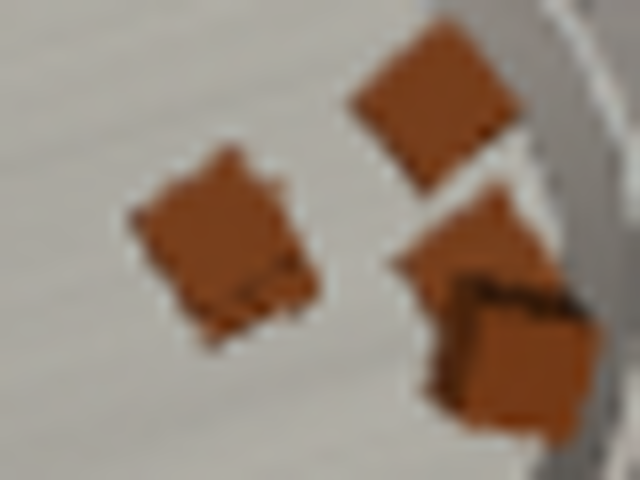

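View pics/o2.png

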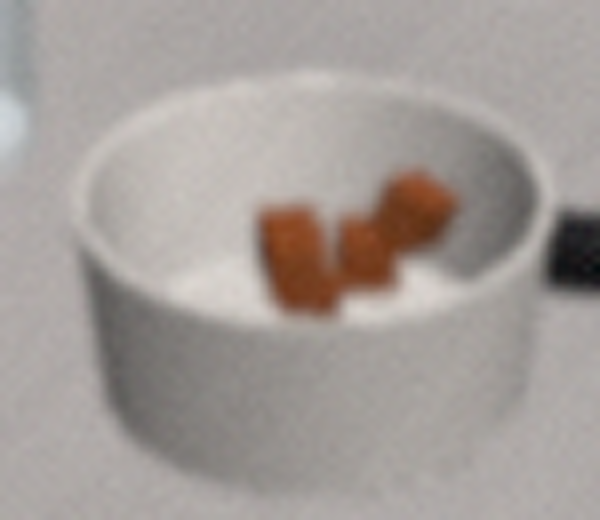

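Request:
arm_command(
  commands=[
    {"gripper": 60, "delta_pos": [5, 33, 23], "delta_rot": [0.019, -0.004, 0.013]},
    {"gripper": 60, "delta_pos": [16, 33, 23], "delta_rot": [0, 0, 0]},
    {"gripper": 60, "delta_pos": [22, 33, 23], "delta_rot": [0, 0, 0]},
    {"gripper": 60, "delta_pos": [22, 33, 22], "delta_rot": [0, 0, 0]},
    {"gripper": 60, "delta_pos": [22, 34, 22], "delta_rot": [0, 0, 0]},
    {"gripper": 60, "delta_pos": [0, 0, 0], "delta_rot": [0, 0, 0]},
    {"gripper": 60, "delta_pos": [0, 0, 0], "delta_rot": [0, 0, 0]},
  ],
)

```text
clock: 21.5
eef_pos: [0.4997, -0.1425, 0.1705]
eef_rot: [-2.801, 1.568, 0.641]
force: [0.6, 1.0, -1.0]
grip_width: 0.06
```

```bash
python3 - <<'E'
from h import *
st(); 
y=np.array([.303,-.953,0]); x=np.array([0,0,-1.]); W=np.c_[x,y,np.cross(x,y)]; go([.5016,-.1402,.048],W)
cv2.imwrite("pics/p.png",grab_frame("wrist")["color"])
E
```

```text
t 21.5 pos [ 0.4997 -0.1425  0.1705] q [ 0.01  0.45  0.25  1.96 -0.17  0.75 -0.91] F [ 0.6  1.  -1. ] w 60.0
[[ 0.003  0.296 -0.955]
 [ 0.002 -0.955 -0.296]
 [-1.    -0.001 -0.003]]
shift tool mm (before turn) [122.5  -1.5  -2.1]
turn [-0.007 -0.003  0.001] deg 0.5 rows 1 per row [-0.0072 -0.003   0.0011]
shift after turn [122.5  -1.6  -2.5]
```

View pics/p.png

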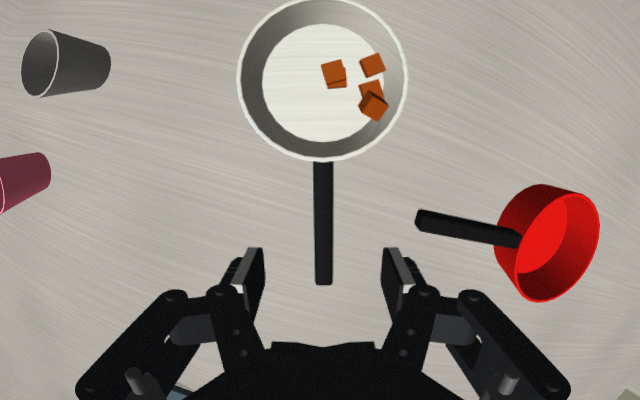

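The handle runs straight down the image at u≈323, midway between the pads at 255 and 390. I descend and grip at 110 N.

Request:
arm_command(
  commands=[
    {"gripper": 60, "delta_pos": [25, 0, -1], "delta_rot": [0, 0, 0]},
    {"gripper": 60, "delta_pos": [25, -1, -1], "delta_rot": [0, 0, 0]},
    {"gripper": 60, "delta_pos": [25, 0, 0], "delta_rot": [0, 0, 0]},
    {"gripper": 60, "delta_pos": [25, 0, 0], "delta_rot": [0, 0, 0]},
    {"gripper": 60, "delta_pos": [15, 0, 0], "delta_rot": [0, 0, 0]},
    {"gripper": 60, "delta_pos": [7, 0, 0], "delta_rot": [0, 0, 0]},
    {"gripper": 60, "delta_pos": [0, 0, 0], "delta_rot": [0, 0, 0]},
  ],
)

```text
clock: 22.42
eef_pos: [0.5021, -0.1398, 0.0484]
eef_rot: [-2.927, 1.569, 0.517]
force: [0.5, -0.7, 0.7]
grip_width: 0.0602
```

```bash
python3 - <<'E'
from h import *
st(); 
y=np.array([.303,-.953,0]); x=np.array([0,0,-1.]); W=np.c_[x,y,np.cross(x,y)]; go([.5016,-.1402,.048],W)
cv2.imwrite("pics/q.png",grab_frame("wrist")["color"])
E
```

```text
t 22.43 pos [ 0.5021 -0.1398  0.0484] q [ 0.07  0.64  0.17  2.06 -0.24  0.46 -0.85] F [ 0.5 -0.7  0.7] w 60.2
[[ 0.002  0.298 -0.955]
 [ 0.001 -0.955 -0.298]
 [-1.    -0.    -0.002]]
shift tool mm (before turn) [0.4 0.2 0.6]
turn [-0.005 -0.002  0.   ] deg 0.3 rows 1 per row [-0.0052 -0.0021  0.0005]
shift after turn [0.4 0.2 0.6]
```

View pics/q.png

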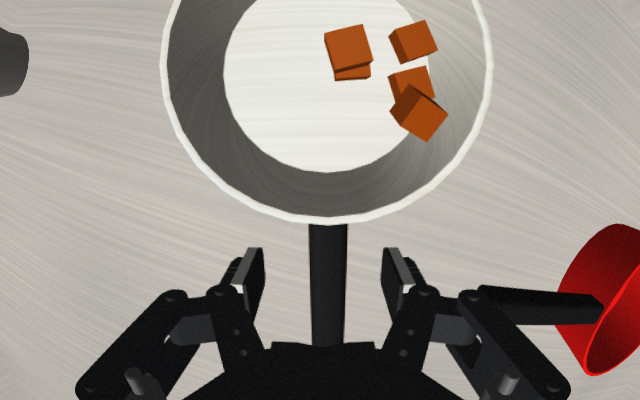

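Request:
arm_command(
  commands=[
    {"gripper": 30, "delta_pos": [0, 0, 0], "delta_rot": [0, 0, 0]},
    {"gripper": 30, "delta_pos": [0, 0, 0], "delta_rot": [0, 0, 0]},
    {"gripper": 20, "delta_pos": [0, 0, 0], "delta_rot": [0, 0, 0]},
    {"gripper": 5, "delta_pos": [0, 0, 0], "delta_rot": [0, 0, 0]},
    {"gripper": 5, "delta_pos": [0, 0, 0], "delta_rot": [0, 0, 0]},
    {"gripper": 5, "delta_pos": [0, 0, 0], "delta_rot": [0, 0, 0]},
    {"gripper": 5, "delta_pos": [0, 0, 0], "delta_rot": [0, 0, 0]},
    {"gripper": 5, "delta_pos": [0, 0, 0], "delta_rot": [0, 0, 0]},
  ],
  force=110,
)

```text
clock: 23.48
eef_pos: [0.5022, -0.1403, 0.0487]
eef_rot: [3.093, 1.568, 0.254]
force: [-1.3, -0.2, 5.3]
grip_width: 0.014
```

Request:
arm_command(
  commands=[
    {"gripper": 5, "delta_pos": [-2, 0, 0], "delta_rot": [0, 0, 0]},
    {"gripper": 5, "delta_pos": [-4, 0, 0], "delta_rot": [0, 0, 0]},
    {"gripper": 5, "delta_pos": [-6, 0, 0], "delta_rot": [0, 0, 0]},
    {"gripper": 5, "delta_pos": [-6, 0, 0], "delta_rot": [0, 0, 0]},
    {"gripper": 5, "delta_pos": [-6, 0, 0], "delta_rot": [0, 0, 0]},
    {"gripper": 5, "delta_pos": [-4, 0, 0], "delta_rot": [0, 0, 0]},
    {"gripper": 5, "delta_pos": [-2, 0, 0], "delta_rot": [0, 0, 0]},
    {"gripper": 5, "delta_pos": [0, 0, 0], "delta_rot": [0, 0, 0]},
  ],
)

```text
clock: 24.48
eef_pos: [0.5019, -0.14, 0.0783]
eef_rot: [-2.959, 1.569, 0.485]
force: [-0.2, -1.2, -2.7]
grip_width: 0.0142
```

```bash
cat > pan.py <<'E'
from h import *
st(); f=grab_frame("top");P=cloud(f)
z=P[...,2]; m=np.zeros((400,640),np.uint8);cv2.circle(m,(315,198),60,1,-1)
c=f["color"].astype(int); sat=c.max(2)-c.min(2)
import sys; zr=float(sys.argv[1])
pz=[]; k=(m>0)&(z>zr-.012)&(z<zr+.012)&(sat<30)&(c.min(2)>60)&(f["z_map"]>0)
p=P[k]; print(len(p))
A=np.c_[p[:,:2]-p[:,:2].mean(0),np.ones(len(p))]; 
for _ in range(4):
    s=np.linalg.lstsq(A,p[:,2],rcond=None)[0]; r=np.abs(A@s-p[:,2]); g=r<.004; A=A[g];p=p[g]
h=np.array([-.953,-.303]); print("rim z",s[2].round(4),"slope along handle",(s[:2]@h).round(3),"across",(s[:2]@[.303,-.953]).round(3),len(p))
a=grab_frame("side")["color"][100:300,200:500];b=f["color"][130:290,240:400]
cv2.imwrite(sys.argv[2],np.hstack([cv2.resize(a,(450,300)),cv2.resize(b,(300,300))]))
E
python3 pan.py .09 pics/r.png
```

```text
t 24.48 pos [ 0.5019 -0.14    0.0783] q [ 0.05  0.59  0.2   2.04 -0.22  0.53 -0.86] F [-0.2 -1.2 -2.7] w 14.2
[[ 0.002  0.298 -0.955]
 [ 0.001 -0.955 -0.298]
 [-1.    -0.    -0.002]]
417
rim z 0.0886 slope along handle 0.008 across -0.006 308
```

View pics/r.png

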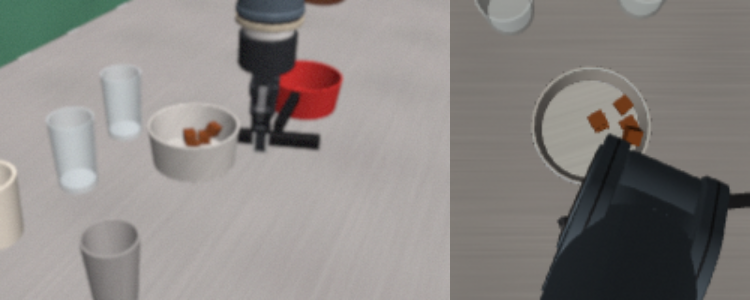

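The pan is held and level, with the rim at 88.6 mm and slopes under 0.01. I raise it the rest of the way.

Request:
arm_command(
  commands=[
    {"gripper": 5, "delta_pos": [-3, 0, 0], "delta_rot": [0, 0, 0]},
    {"gripper": 5, "delta_pos": [-6, 0, 0], "delta_rot": [0, 0, 0]},
    {"gripper": 5, "delta_pos": [-8, 0, 0], "delta_rot": [0, 0, 0]},
    {"gripper": 5, "delta_pos": [-9, 0, 0], "delta_rot": [0, 0, 0]},
    {"gripper": 5, "delta_pos": [-9, 0, 0], "delta_rot": [0, 0, 0]},
    {"gripper": 5, "delta_pos": [-9, 0, 0], "delta_rot": [0, 0, 0]},
    {"gripper": 5, "delta_pos": [-9, 0, 0], "delta_rot": [0, 0, 0]},
    {"gripper": 5, "delta_pos": [-8, 0, 0], "delta_rot": [0, 0, 0]},
    {"gripper": 5, "delta_pos": [-6, 0, 0], "delta_rot": [0, 0, 0]},
    {"gripper": 5, "delta_pos": [-4, 0, 0], "delta_rot": [0, 0, 0]},
    {"gripper": 5, "delta_pos": [-2, 0, 0], "delta_rot": [0, 0, 0]},
    {"gripper": 5, "delta_pos": [0, 0, 0], "delta_rot": [0, 0, 0]},
    {"gripper": 5, "delta_pos": [0, 0, 0], "delta_rot": [0, 0, 0]},
    {"gripper": 5, "delta_pos": [0, 0, 0], "delta_rot": [0, 0, 0]},
    {"gripper": 5, "delta_pos": [0, 0, 0], "delta_rot": [0, 0, 0]},
  ],
)

```text
clock: 26.45
eef_pos: [0.5017, -0.1401, 0.1512]
eef_rot: [-2.879, 1.569, 0.565]
force: [0.0, -0.2, -3.3]
grip_width: 0.0141
```

```bash
python3 pan.py .16 pics/s.png; python3 - <<'E'
from h import *
f=grab_frame("top");P=cloud(f);ok=f["z_map"]>0
for n,u,v,r,a,b in[("tumbler",188,214,24,.082,.1),("mug",200,116,22,.082,.1),("ga",269,127,26,.1,.12),("gb",345,118,26,.1,.12)]:
    m=np.zeros((400,640),np.uint8);cv2.circle(m,(u,v),r,1,-1); p=P[(m>0)&ok&(P[...,2]>a)&(P[...,2]<b)]; print(n,circ(p))
st()
E
```

```text
t 26.45 pos [ 0.5017 -0.1401  0.1512] q [ 0.01  0.48  0.25  1.97 -0.18  0.71 -0.9 ] F [ 0.  -0.2 -3.3] w 14.1
[[ 0.002  0.298 -0.955]
 [ 0.001 -0.955 -0.298]
 [-1.    -0.    -0.002]]
526
rim z 0.1612 slope along handle 0.009 across -0.011 341
tumbler (array([0.56043597, 0.14824824]), np.float64(0.03092320933982509))
mug (array([0.76277695, 0.12929148]), np.float64(0.03704983839209145))
ga (array([ 0.73733184, -0.01371412]), np.float64(0.03104034920616649))
gb (array([ 0.75819512, -0.16927392]), np.float64(0.03110725876100766))
t 26.6 pos [ 0.5018 -0.1401  0.1512] q [ 0.01  0.48  0.25  1.97 -0.18  0.71 -0.9 ] F [-0.   0.1 -3.5] w 14.1
[[ 0.002  0.298 -0.955]
 [ 0.001 -0.955 -0.298]
 [-1.    -0.    -0.002]]
```

View pics/s.png

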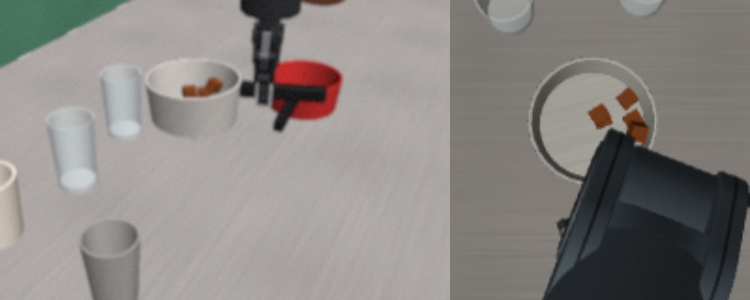

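The pan hangs about 101 mm up, level and still, with the lumps inside. The bystanders have not moved.

```bash
python3 -c "
from cell import job_done
print(job_done())"
```

```text
the job is handed in; nothing more can be done
None
```

The job is handed in at about 27 s of the 72 s, with every check I made passing. I tipped all five lumps into the aluminium pan and stood the empty tumbler back within about 3 mm of its original place. Then I lifted the pan by its black handle at 110 N, and the gripper is holding it there.

Last checks:
- **Pan:** the rim is at 161 mm, so the underside is about 101 mm up. It tilts about 0.01 rad and the arm was still in two successive readings.
- **Lumps:** all are in the pan. The top view shows four blobs. With the pan still on the counter, one blob's top measured 38 mm above it, so I count it as two stacked lumps, making five. No loose lumps showed on the counter.
- **Tumbler:** it was upright, bare inside and clear of the fingers after release.
- **Glasses and mug:** within 1 mm of where they started.
- **Disagreement:** the gripper reads 14 mm wide on the 16 mm handle. I put that down to the firm grip. The pan did not slip or droop.

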